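# Switch on the waffle station: find the key that fits

### The arm

A 6-joint arm with a two-finger parallel gripper is mounted at the origin on a cart in front of the work surface, level with it; the furniture and walls round the work are solid. World frame = base frame: x ahead of the robot, y to its left, z up, the work surface at z = 0. Lengths are in m, angles in rad, forces in N, time in s.
With the tool pointing down it reaches from about 0.375 to 0.9 m from the base axis. Payload 3.1 kg.
Tool frame: the origin (TCP) lies at the very end of the fingers, on their centre line; the grasp point (between the pads) lies 19 mm behind it (tcp_to_grasp is the distance from the TCP to the grasp point, in m); z points along the fingers, y is the direction in which the jaws open and shut (so a half turn about z gives the same grasp; the last joint's range is limited). The gripper opens to 85 mm and grips with 20 to 120 N. Pads are 22 mm wide; open, the fingers measure 114 mm over their backs; the gripper's body (76 mm by 85 mm) begins 54 mm behind the grasp point. The pads swing forward as they close: fully open they stand 13 mm farther back than shut.
Start: joints at [-1.468, 0.527, 1.433, -0, 1.181, -0.178], TCP at [0.173, -0.6, 0.231] pointing down, gripper open.
Joint ranges: [-3.08, 3.08], [-0.75, 2.2], [0.22, 2.44], [-1.43, 4.57], [0, 2.65], [-2.85, 2.85]. Speed limits (rad/s): [2.79, 2.79, 3.14, 3.14, 3.14, 3.14].

### API

Orientations are given as a unit quaternion [x, y, z, w].
In Python, from station import sense, snapshot, camera_info, sign_off, tcp_to_grasp gives the robot as it stands.
- The arm moves only by the shell command python3 -m inch 'ROWS' [FORCE]. ROWS is JSON, a list of rows, each a list of 3 entries, a list of its own where there are three numbers: the closure, from -1 (fully open) to 1 (shut), so that 0 is half open, then the shift along the tool's x, y, z normalised to -1 to 1, where 1 is 10 cm, then the turn, a rotation vector about the tool's x, y, z normalised to -1 to 1, where 1 is 360 degrees. In form: [[jaw, [dx, dy, dz], [ax, ay, az]], ...]. A call has 1 to 20 rows; each row is the pose to reach, as a shift and turn from the pose commanded when the call began, along the tool's axes at that moment, turning the shorter way round; what a row does not reach only later rows make up. A row lasts 1/10 s, in which the tool goes at most 50 mm and 8.59 degrees, less where a joint would pass 70% of its speed; a pose out of reach is approached as far as the arm can. A call with a number of a shift or a turn outside -1 to 1 is refused whole. A call with a gripper value outside its range is refused whole. The fingers move at their own pace and stop on an object; FORCE is the grip in N (left out, the last holds). Time passes only in rows, so rows that repeat a pose let the fingers close. It gives the time, the measured TCP pose, the force and the opening at its end, in the units of the state.
- sense(): the state, without advancing time (a new reading comes with each control period).
- snapshot(name): name is "scene" or "side" or "wrist"; returns (picture, depth): 384x512x3 uint8, blue, green, red; 384x512 float32, m along the optical axis (not along the pixel's ray), 0 where there is no reading.
- camera_info(name): a dict with "K" (3x3 intrinsics, pixels), "dist" ([k1, k2, p1, p2, k3] as OpenCV has them; the pictures are not rectified), "origin" and "orientation" of the camera in the world. Camera axes: x right, y down, z forward; pixel columns grow to the right and rows downward; lengths in m; the calibration is good to about 2 mm. A picture is of the moment at which its call begins: read the wrist's pose just before it. camera_info takes no time and is no camera call; for the wrist camera it gives the pose at the moment of the call.
- sign_off(): hands the job in, once; it reports no verdict.
The state is a dict: "t": time; "q": joint angles; "qd": joint speeds; "tau": joint torques, N m; "tcp_pos": TCP position; "tool_rot": TCP orientation; "force": force on the tool from outside, world axes, zero at the start; "ft_torque": the same for the moment, N m; "finger_gap": opening from 0.0 (shut) to 1.0 (fully open).
Only numpy, scipy, OpenCV 4.12 (cv2) and the standard library are available. Lean on these libraries where they do the work, as an engineer would, in place of code of your own. Each camera call takes 0.05 s, during which the arm holds its last target.

### The job

One of the three keys hanging in the stand turns the waffle station's key switch: try them in turn, each pushed fully in, until one turns the switch all the way to on. Leave that key fully in the switch, turned on, and let the other two hang in the stand's slots, any slot; do not move or knock over anything else on the table.

Things in the scene. Friction and masses are not known exactly. Their poses are not given: they have to be found in the camera images.
- lock: grey sheet-metal key-switch case, 120 x 120 x 68 mm, fixed. Origin: centre of its underside; z up. Its upright plug turns on this axis. Two dark marks on top show off (direction of the case's x) and on (1.25 rad counterclockwise from it)
- keyhole (a point): on the turning axis, in the brass plug's top face, 72 mm above the table, ringed by aluminium (54 mm inside). Frame turns with the plug: the slot is 9.5 mm wide in y (chamfered to 15), from x = -6 to +25 mm, so a key goes in tip down with its x along this x, 48 mm deep, until its collar rests on the face (key origin then 24 mm above the table)
- plug (a joint): plug angle, rad: near 0 off, 1.25 fully on (stop), growing counterclockwise from above; stays where left (0.05 N m). All keys go fully in; a wrong one stops at 0.3 to 0.55 on a hidden ward: turn it back to off (under 0.1), then draw it, or the next key lands on the ward and stays over 10 mm high. The right one turns to the stop and, turned, cannot be drawn. A key held too high may pass the ward: does not count
- stand: dark steel key stand, fixed, 180 x 50 x 62 mm: a 14 mm plate with three slots in a row along its x, on end walls. Origin: centre of its underside
- slot_1 (a point): the stand's slot (one of three, 55 mm apart, row along the stand's x): where the key's axis stands, on the plate's top, 62 mm above the table; axes of the stand. The slot is 11 mm wide in y and spans x = -5.5 to +24.5 mm from here; a key hangs in it by its collar with its x along the stand's x, its tip 14 mm above the table
- slot_2 (a point): the stand's slot (one of three, 55 mm apart, row along the stand's x): where the key's axis stands, on the plate's top, 62 mm above the table; axes of the stand. The slot is 11 mm wide in y and spans x = -5.5 to +24.5 mm from here; a key hangs in it by its collar with its x along the stand's x, its tip 14 mm above the table
- slot_3 (a point): the stand's slot (one of three, 55 mm apart, row along the stand's x): where the key's axis stands, on the plate's top, 62 mm above the table; axes of the stand. The slot is 11 mm wide in y and spans x = -5.5 to +24.5 mm from here; a key hangs in it by its collar with its x along the stand's x, its tip 14 mm above the table
- key_a: loose steel key, upright, 90 mm tall, 160 g. Origin: centre of the tip on the shank's axis; z up. Shank 7 mm dia.; flat bit 6 mm thick in y, out to x = +22 mm, z 0 to 48 mm; collar 32 mm dia. at z 48 to 54 mm. Keys differ only in the height of one notch in the bit's edge. Keys hang in any order; which one works changes from start to start and cannot be seen
- bow_a (a point): grip point of this key, on its axis 78 mm above its tip: in the bow, a flat ring 8 mm thick in y, 28 mm wide in x, 54 to 90 mm above the tip; grip it across the 8 mm, fingers closing along y; axes of the key
- key_b: loose steel key, upright, 90 mm tall, 160 g. Origin: centre of the tip on the shank's axis; z up. Shank 7 mm dia.; flat bit 6 mm thick in y, out to x = +22 mm, z 0 to 48 mm; collar 32 mm dia. at z 48 to 54 mm. Keys differ only in the height of one notch in the bit's edge. Keys hang in any order; which one works changes from start to start and cannot be seen
- bow_b (a point): grip point of this key, on its axis 78 mm above its tip: in the bow, a flat ring 8 mm thick in y, 28 mm wide in x, 54 to 90 mm above the tip; grip it across the 8 mm, fingers closing along y; axes of the key
- key_c: loose steel key, upright, 90 mm tall, 160 g. Origin: centre of the tip on the shank's axis; z up. Shank 7 mm dia.; flat bit 6 mm thick in y, out to x = +22 mm, z 0 to 48 mm; collar 32 mm dia. at z 48 to 54 mm. Keys differ only in the height of one notch in the bit's edge. Keys hang in any order; which one works changes from start to start and cannot be seen
- bow_c (a point): grip point of this key, on its axis 78 mm above its tip: in the bow, a flat ring 8 mm thick in y, 28 mm wide in x, 54 to 90 mm above the tip; grip it across the 8 mm, fingers closing along y; axes of the key
- oil_spray: bystander, not to be moved: pump bottle, 52 mm dia., 180 mm tall, standing between lock and stand; origin: centre of its underside
- honey_jar: bystander, not to be moved: glass jar with dark lid, 65 mm dia., 86 mm tall, on the robot's side of the lock; origin: centre of its underside
- salt_shaker: bystander, not to be moved: glass shaker, 44 mm dia., 90 mm tall, close beside the lock; origin: centre of its underside
- pepper_shaker: bystander, not to be moved: glass shaker, 44 mm dia., 90 mm tall, on the robot's side of the stand; origin: centre of its underside
- jam_1: bystander, not to be moved: portion tub, 37 x 50 x 16 mm, behind the stand; origin: centre of its underside
- glass_1: bystander, fixed: drinking glass, 81 mm dia., 93 mm tall, between the waffle makers; origin: centre of its underside
- plate_stack: bystander, fixed: stack of paper plates, 203 mm dia., 32 mm high, at the right; origin: centre of its underside
- tongs_1: bystander, fixed: kitchen tongs lying flat, 244 x 77 x 10 mm, at the left; origin: centre of its underside

How it is judged:
On the way, in this order (a step that is already met when the one before it is completed fails the run):
1. a key is fully in the switch, which is still off (((horizontal distance between key_a and keyhole below 0.006 m and z of key_a in the frame of lock below 0.0285 m and angle between key_a's own z axis and vertical below 0.15 rad) or (horizontal distance between key_b and keyhole below 0.006 m and z of key_b in the frame of lock below 0.0285 m and angle between key_b's own z axis and vertical below 0.15 rad) or (horizontal distance between key_c and keyhole below 0.006 m and z of key_c in the frame of lock below 0.0285 m and angle between key_c's own z axis and vertical below 0.15 rad)) and value of joint plug below 0.7 rad), for 0.1 s.
2. the switch is turned on with a key fully in it (((horizontal distance between key_a and keyhole below 0.006 m and z of key_a in the frame of lock below 0.0285 m and angle between key_a's own z axis and vertical below 0.15 rad) or (horizontal distance between key_b and keyhole below 0.006 m and z of key_b in the frame of lock below 0.0285 m and angle between key_b's own z axis and vertical below 0.15 rad) or (horizontal distance between key_c and keyhole below 0.006 m and z of key_c in the frame of lock below 0.0285 m and angle between key_c's own z axis and vertical below 0.15 rad)) and value of joint plug above 1.1 rad), for 0.2 s.
At the end, for the whole second after the job is handed in: the plug stands beyond 1.1 rad; one key is in it within 6 mm of its axis and within 4.5 mm of fully in, upright; each of the other two keys hangs upright in one of the stand's slots, within 12 mm of its place and at most 4.5 mm high; all keys are at rest (all of step 2 and ((horizontal distance between key_a and keyhole below 0.006 m and z of key_a in the frame of lock below 0.0285 m and angle between key_a's own z axis and vertical below 0.15 rad) or ((horizontal distance between key_a and slot_1 below 0.012 m and z of key_a in the frame of stand below 0.0185 m and angle between key_a's own z axis and vertical below 0.25 rad) or (horizontal distance between key_a and slot_2 below 0.012 m and z of key_a in the frame of stand below 0.0185 m and angle between key_a's own z axis and vertical below 0.25 rad) or (horizontal distance between key_a and slot_3 below 0.012 m and z of key_a in the frame of stand below 0.0185 m and angle between key_a's own z axis and vertical below 0.25 rad))) and ((horizontal distance between key_b and keyhole below 0.006 m and z of key_b in the frame of lock below 0.0285 m and angle between key_b's own z axis and vertical below 0.15 rad) or ((horizontal distance between key_b and slot_1 below 0.012 m and z of key_b in the frame of stand below 0.0185 m and angle between key_b's own z axis and vertical below 0.25 rad) or (horizontal distance between key_b and slot_2 below 0.012 m and z of key_b in the frame of stand below 0.0185 m and angle between key_b's own z axis and vertical below 0.25 rad) or (horizontal distance between key_b and slot_3 below 0.012 m and z of key_b in the frame of stand below 0.0185 m and angle between key_b's own z axis and vertical below 0.25 rad))) and ((horizontal distance between key_c and keyhole below 0.006 m and z of key_c in the frame of lock below 0.0285 m and angle between key_c's own z axis and vertical below 0.15 rad) or ((horizontal distance between key_c and slot_1 below 0.012 m and z of key_c in the frame of stand below 0.0185 m and angle between key_c's own z axis and vertical below 0.25 rad) or (horizontal distance between key_c and slot_2 below 0.012 m and z of key_c in the frame of stand below 0.0185 m and angle between key_c's own z axis and vertical below 0.25 rad) or (horizontal distance between key_c and slot_3 below 0.012 m and z of key_c in the frame of stand below 0.0185 m and angle between key_c's own z axis and vertical below 0.25 rad))) and linear speed of each of key_a, key_b, key_c below 0.02 m/s); the robot touches nothing.
It fails at once if a bystander is moved more than 30 mm or knocked over (distance of any of oil_spray, honey_jar, salt_shaker, pepper_shaker, jam_1 from where it was at the start of the episode above 0.03 m or angle between any of oil_spray, honey_jar, salt_shaker, pepper_shaker's own z axis and vertical above 0.5 rad).
It also fails if it takes over 72 s, if anything falls off the work surface, if the arm or the gripper's body presses on something with over 40 N, if the wrist force passes 120 N, or if a joint passes its speed limit or range.

## Working session

There is one attempt and no reset: what is moved stays moved. The work goes in short steps, Python scripts to look and compute and a shell command to move; the robot and the scene stay as the last step left them, time stands still between calls to the robot, and variables do not carry over. Pictures are saved under pics/ and viewed, and the job is handed in when it is done.

```bash
ls; mkdir -p pics
python3 - <<'E'
from station import *
import cv2
print(sense(), tcp_to_grasp)
for n in ["scene","side","wrist"]:
    ci=camera_info(n); print(n,ci)
    p,d=snapshot(n); cv2.imwrite(f"pics/{n}0.png",p)
    import numpy as np; np.save(f"pics/{n}0.npy",d)
E
```

```text
pics
{'t': 0.0, 'q': array([-1.46847405e+00,  5.28492174e-01,  1.43390434e+00,  1.48206113e-05,
        1.18142121e+00, -1.78504546e-01]), 'qd': array([-4.91830633e-04,  8.58757386e-04,  1.58757103e-04, -8.76470187e-04,
       -1.51088970e-03, -6.77887576e-05]), 'tau': array([ 1.17570915e-03, -4.42346907e+01, -1.78026885e+01, -2.46782056e-04,
        8.46320938e-03, -6.75486675e-06]), 'tcp_pos': array([ 0.17317328, -0.59977639,  0.23031701]), 'tool_rot': array([ 9.90158005e-01,  1.39949588e-01,  4.92150072e-05, -1.11146752e-03]), 'force': array([ 0.65542146, -0.34540416, -0.59032132]), 'ft_torque': array([-0.06442748, -0.03222718, -0.04638824]), 'finger_gap': 0.9999560052926492} 0.0187
scene {'K': array([[365.38888298,   0.        , 256.60512816],
       [  0.        , 365.38888298, 190.73521019],
       [  0.        ,   0.        ,   1.        ]]), 'dist': array([-0.11716831,  0.        ,  0.        ,  0.        ,  0.        ]), 'origin': array([ 0.00855905, -0.95690129,  0.60739744]), 'orientation': array([ 0.81491946, -0.21357249,  0.14228301, -0.51966201])}
side {'K': array([[435.71007436,   0.        , 253.07803971],
       [  0.        , 435.71007436, 197.84061307],
       [  0.        ,   0.        ,   1.        ]]), 'dist': array([0.03484472, 0.        , 0.        , 0.        , 0.        ]), 'origin': array([0.16939416, 1.09339745, 1.16337587]), 'orientation': array([-0.150729  ,  0.90261434, -0.39790917,  0.06508782])}
wrist {'K': array([[304.67736952,   0.        , 254.73473684],
       [  0.        , 304.67736952, 192.5064784 ],
       [  0.        ,   0.        ,   1.        ]]), 'dist': array([-0.06376151,  0.        ,  0.        ,  0.        ,  0.        ]), 'origin': array([ 0.24252612, -0.58002747,  0.37246529]), 'orientation': array([ 0.790998  , -0.59496171, -0.08662246,  0.1133105 ])}
```

View pics/scene0.png

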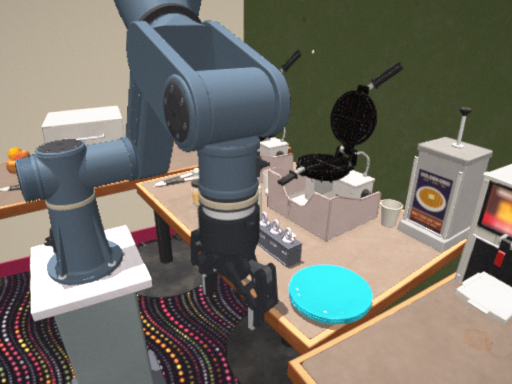

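View pics/side0.png

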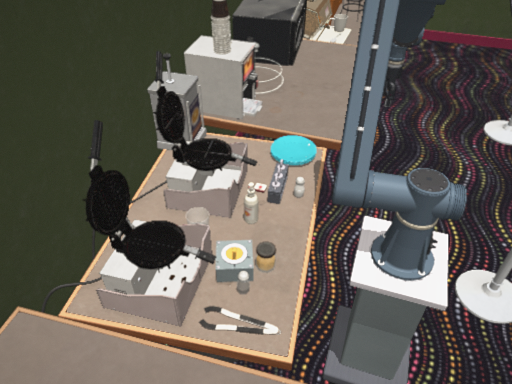

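View pics/wrist0.png

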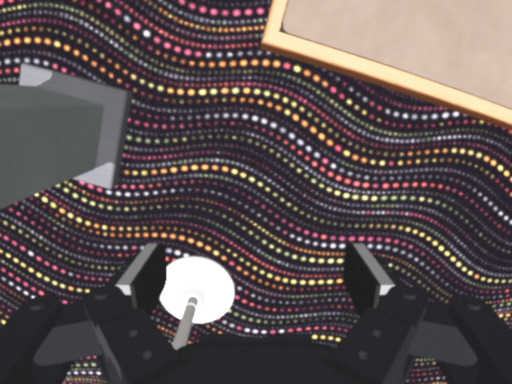

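The side view shows the stand (279,180), lock (235,258), oil spray (251,205), jar (265,255), salt (243,280) and pepper (299,186). Next I locate them through depth.

```bash
cat > h.py <<'E'
import numpy as np, cv2, json
from scipy.spatial.transform import Rotation as R
from station import sense, snapshot, camera_info, sign_off, tcp_to_grasp
def pts(ci,d):
    h,w=d.shape
    u,v=np.meshgrid(np.arange(w),np.arange(h))
    uv=np.stack([u,v],-1).reshape(-1,1,2).astype(np.float64)
    n=cv2.undistortPoints(uv,ci["K"],ci["dist"]).reshape(h,w,2)
    P=np.dstack([n[...,0]*d,n[...,1]*d,d])
    return P@R.from_quat(ci["orientation"]).as_matrix().T+ci["origin"]
def onplane(ci,uv,z):
    n=cv2.undistortPoints(np.array(uv,float).reshape(-1,1,2),ci["K"],ci["dist"]).reshape(-1,2)
    r=np.c_[n,np.ones(len(n))]@R.from_quat(ci["orientation"]).as_matrix().T
    o=np.array(ci["origin"]); s=(z-o[2])/r[:,2]
    return o+s[:,None]*r
def proj(ci,P):
    P=(np.array(P,float).reshape(-1,3)-ci["origin"])@R.from_quat(ci["orientation"]).as_matrix()
    return cv2.projectPoints(P,np.zeros(3),np.zeros(3),ci["K"],ci["dist"])[0].reshape(-1,2)
def st():
    s=sense(); m=R.from_quat(s["tool_rot"]).as_matrix()
    print("t %.2f tcp %s yaw_y(deg) %.2f tilt %.4f gap %.3f F %s T %s"%(s["t"],np.round(s["tcp_pos"],4),np.degrees(np.arctan2(m[1,1],m[0,1])),np.arccos(-m[2,2]),s["finger_gap"],np.round(s["force"],1),np.round(s["ft_torque"],2)))
    return s,m
E
python3 - <<'E'
from h import *
ci=camera_info("side"); d=np.load("pics/side0.npy"); P=pts(ci,d)
for n,u,v in [("stand",279,185),("lock",248,272),("oil",251,205),("jar",265,250),("salt",243,275),("pepper",299,184),("jam",260,187),("table",285,230),("keys",282,166),("k2",279,180),("k3",276,195)]:
    print(n,np.round(P[v,u],3))
p=cv2.imread("pics/side0.png")
cv2.imwrite("pics/side0c.png",cv2.resize(p[140:300,190:330],None,fx=5,fy=3.75*4/3*1.0,interpolation=cv2.INTER_CUBIC)[:, :][:800])
c=p[225:300,205:290];cv2.imwrite("pics/side0l.png",cv2.resize(c,None,fx=8,fy=8,interpolation=cv2.INTER_CUBIC)[:600])
c=p[155:230,235:320];cv2.imwrite("pics/side0s.png",cv2.resize(c,None,fx=8,fy=8,interpolation=cv2.INTER_CUBIC)[:600])
E
```

```text
stand [ 0.485 -0.144  0.067]
lock [0.464 0.273 0.044]
oil [0.538 0.032 0.102]
jar [0.432 0.2   0.083]
salt [0.465 0.316 0.081]
pepper [ 0.413 -0.171  0.07 ]
jam [ 0.568 -0.164  0.016]
table [0.411 0.017 0.001]
keys [ 0.504 -0.252  0.074]
k2 [ 0.493 -0.171  0.068]
k3 [ 0.485 -0.109  0.044]
```

View pics/side0l.png

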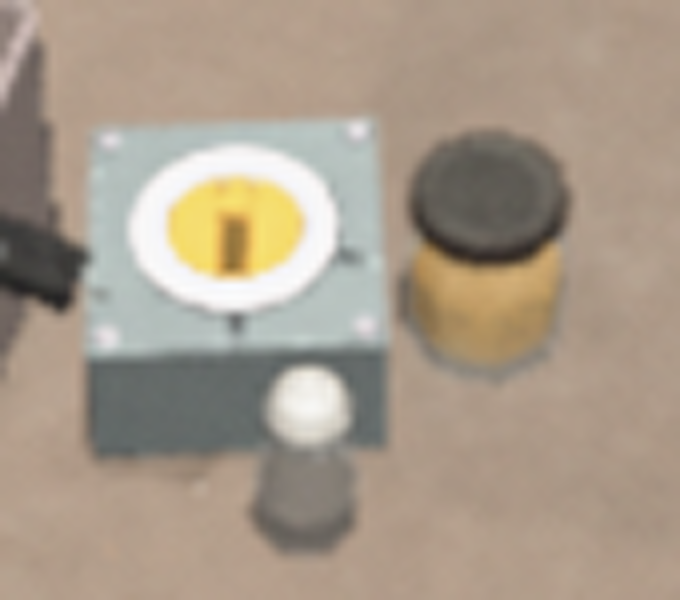

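View pics/side0s.png

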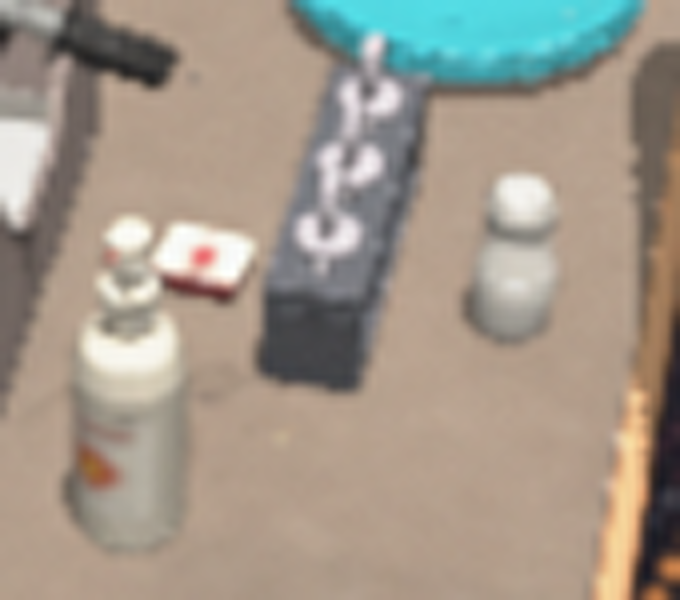

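The lock's off mark (235,322 in the crop) points towards +y and the slot lies that way. The stand's row also runs roughly along y, with its slots opening towards +y. Moving over the stand with tool x turned to about world +y.

```bash
python3 -m inch '[[0,[0.5,-0.35,-0.2],[0,0,-0.02]],[0,[1,-0.7,-0.4],[0,0,-0.04]],[0,[1,-0.7,-0.4],[0,0,-0.07]]]'
python3 -m inch '[[0,[0.5,0,0],[0,0,-0.025]],[0,[1,0.0,0],[0,0,-0.05]],[0,[1,0,0],[0,0,-0.07]]]'
python3 -m inch '[[0,[0.5,0.2,0],[0,0,-0.025]],[0,[1,0.4,0],[0,0,-0.05]],[0,[1,0.4,0],[0,0,-0.065]],[0,[1,0.4,0],[0,0,-0.065]]]'
python3 -c "from h import *;st()"
```

```text
t: 0.45
tcp_pos: [0.2514, -0.5028, 0.2718]
tool_rot: [0.941, 0.338, 0.001, -0.001]
force: [0.4, -0.0, 0.0]
finger_gap: 0.52
t: 0.75
tcp_pos: [0.3313, -0.4375, 0.2712]
tool_rot: [0.843, 0.537, 0.001, -0.001]
force: [-0.7, 0.1, -0.5]
finger_gap: 0.503
t: 1.15
tcp_pos: [0.4081, -0.368, 0.2711]
tool_rot: [0.72, 0.694, 0.0, -0.0]
force: [1.1, -0.2, 0.5]
finger_gap: 0.499
t 1.15 tcp [ 0.4081 -0.368   0.2711] yaw_y(deg) -2.12 tilt 0.0007 gap 0.499 F [ 1.1 -0.2  0.5] T [-0.06 -0.02 -0.09]
```

```bash
python3 -m inch '[[0,[0.5,0.4,0],[0,0,0]],[0,[1,0.8,0],[0,0,0]],[0,[1,0.8,0],[0,0,0]],[0,[1,0.8,0],[0,0,0]]]'
python3 - <<'E'
from h import *
s,m=st()
ci=camera_info("wrist"); p,d=snapshot("wrist"); cv2.imwrite("pics/w1.png",p); np.savez("pics/w1.npz",d=d,**{k:ci[k] for k in ci})
print(ci["origin"],R.from_quat(ci["orientation"]).as_matrix())
E
```

```text
t: 1.55
tcp_pos: [0.4921, -0.2713, 0.2711]
tool_rot: [0.721, 0.693, 0.0, -0.0]
force: [-0.4, -0.6, 0.1]
finger_gap: 0.497
t 1.55 tcp [ 0.4921 -0.2713  0.2711] yaw_y(deg) -2.28 tilt 0.0008 gap 0.497 F [-0.4 -0.6  0.1] T [ 0.01  0.06 -0.02]
[ 0.49509543 -0.19926863  0.4131876 ] [[ 9.99203739e-01 -3.84550822e-02 -1.06345694e-02]
 [-3.98932702e-02 -9.58630310e-01 -2.81844736e-01]
 [ 6.43741931e-04  2.82044561e-01 -9.59401090e-01]]
```

View pics/w1.png

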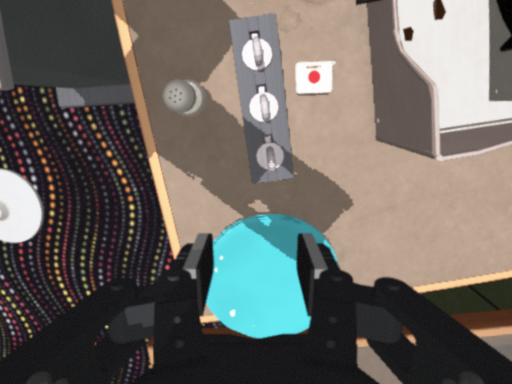

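The wrist view shows the stand with three keys, collars near (257,53), (263,106) and (270,155). Pepper is at (181,96) and jam at (315,77). I'll enlarge it and fit the stand.

Run:
```python
from h import *
p=cv2.imread("pics/w1.png")
c=p[5:195,200:320];cv2.imwrite("pics/w1c.png",cv2.resize(c,None,fx=3.15,fy=3.15,interpolation=cv2.INTER_CUBIC)) 
c=p[5:105,220:300];cv2.imwrite("pics/w1d.png",cv2.resize(c,None,fx=6,fy=6,interpolation=cv2.INTER_CUBIC)) 
z=np.load("pics/w1.npz");ci={k:z[k] for k in z.files if k!="d"};P=pts(ci,z["d"])
M=(abs(P[...,2]-0.062)<0.005); M[:, :200]=0; M[:,320:]=0; M[200:]=0
Q=P[M][:,:2].astype(np.float32); print(len(Q),np.median(P[M][:,2])); print(cv2.minAreaRect(Q))
H=P[...,2]; 
M=(H>0.085)&(H<0.12); M[:, :200]=0; M[:,320:]=0; M[200:]=0
n,l,s,c=cv2.connectedComponentsWithStats(M.astype(np.uint8))
for i in range(1,n):
  if s[i,4]>15: q=P[l==i]; print(s[i],q.mean(0),q[:,2].max(),cv2.minAreaRect(q[:,:2].astype(np.float32)))
```

```text
5781 0.0614484279868453
((0.504047691822052, -0.19904688000679016), (0.050840113312006, 0.18029941618442535), 5.398317337036133)
[252  36  11  30 233] [ 0.49924986 -0.15014713  0.09917287] 0.10474984169735341 ((0.49925413727760315, -0.14864756166934967), (0.008079253137111664, 0.026412682607769966), 5.35357141494751)
[259  94  10  27 198] [ 0.50436734 -0.20277192  0.09901208] 0.10412377266755302 ((0.5046229362487793, -0.20335577428340912), (0.007906768471002579, 0.0267481729388237), 6.238603591918945)
[266 146  10  26 187] [ 0.50951323 -0.25549539  0.09878945] 0.10427298214185315 ((0.509827733039856, -0.25702255964279175), (0.007976585999131203, 0.026273580268025398), 5.793989181518555)
```

View pics/w1c.png

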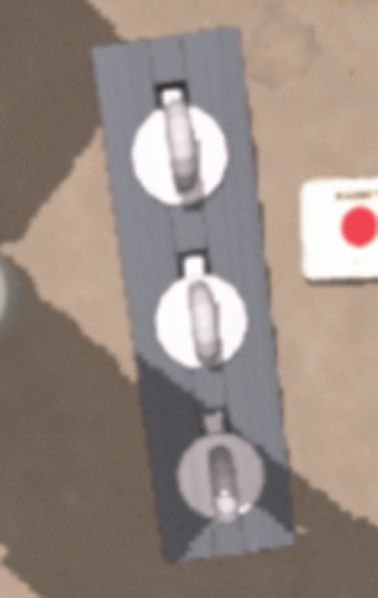

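View pics/w1d.png

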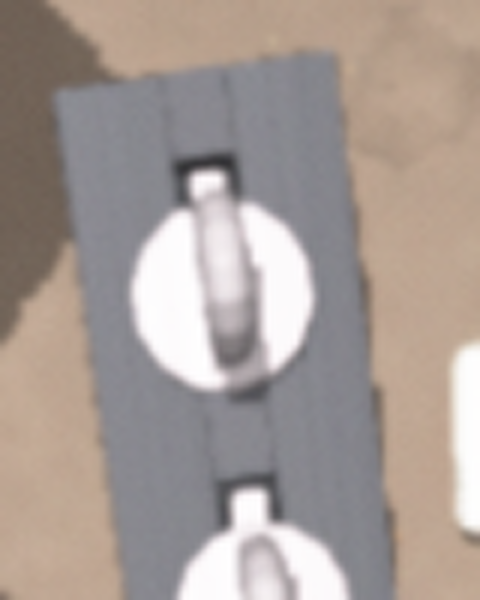

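```bash
python3 -m inch '[[0.4,[0.5,0.01,0.3],[0,0,-0.0214]],[0.4,[1,0.02,0.6],[0,0,-0.0214]],[0.4,[1,0.02,0.9],[0,0,-0.0214]],[0.4,[1,0.02,0.9],[0,0,-0.0214]]]'
python3 - <<'E'
from h import *
z=np.load("pics/w1.npz");ci={k:z[k] for k in z.files if k!="d"};P=pts(ci,z["d"])
from scipy.optimize import least_squares
H=P[...,2]
p=cv2.imread("pics/w1.png").astype(int).min(2)
for k in [(0.4993,-0.149),(0.5046,-0.2034),(0.5098,-0.257)]:
    r=np.hypot(P[...,0]-k[0],P[...,1]-k[1])
    M=(H>0.0655)&(H<0.074)&(r<0.025)
    q=P[M]; h=cv2.convexHull(q[:,:2].astype(np.float32))
    print(M.sum(),q[:,2].mean(),cv2.minEnclosingCircle(h),cv2.fitEllipse(h))
s,m=st(); t=s["tcp_pos"]; print(((np.array([0.4993,-0.149,0.073])-t)@m)*10)
E
```

```text
t: 2.0
tcp_pos: [0.4926, -0.171, 0.1774]
tool_rot: [0.673, 0.739, -0.001, -0.006]
force: [-0.6, 0.0, -0.0]
finger_gap: 0.3
508 0.06743328496164472 ((0.49929970502853394, -0.14847451448440552), 0.01612118072807789) ((0.4992430806159973, -0.14848576486110687), (0.03060033917427063, 0.031926121562719345), 94.13031005859375)
436 0.06735628716175865 ((0.5044886469841003, -0.2029055655002594), 0.015944721177220345) ((0.504513680934906, -0.20314975082874298), (0.030218858271837234, 0.031181683763861656), 87.53105926513672)
410 0.06736448225086583 ((0.5099204778671265, -0.2576732635498047), 0.01590130850672722) ((0.5098624229431152, -0.2575128972530365), (0.030796140432357788, 0.0312158465385437), 78.03327941894531)
t 2.00 tcp [ 0.4926 -0.171   0.1774] yaw_y(deg) 5.35 tilt 0.0118 gap 0.300 F [-0.6  0.  -0. ] T [ 0.01 -0.03 -0.03]
[0.20594252 0.09693162 1.04458844]
```

```bash
python3 -m inch '[[0.4,[0.22,0.07,0.3],[0,0,0]],[0.4,[0.22,0.07,0.5],[0,0,0]],[0.4,[0.22,0.07,0.5],[0,0,0]],[0.4,[0.22,0.07,0.5],[0,0,0]]]'
python3 - <<'E'
from h import *
s,m=st(); t=s["tcp_pos"]; print(((np.array([0.4993,-0.1485,0.073])-t)@m)*10)
E
```

```text
t: 2.4
tcp_pos: [0.5027, -0.1531, 0.1325]
tool_rot: [0.674, 0.739, 0.0, 0.001]
force: [0.1, -0.2, 0.4]
finger_gap: 0.3
t 2.40 tcp [ 0.5027 -0.1531  0.1325] yaw_y(deg) 5.25 tilt 0.0023 gap 0.300 F [ 0.1 -0.2  0.4] T [0.03 0.   0.01]
[ 0.04983672 -0.03062213  0.59451803]
```

```bash
python3 -m inch '[[0.4,[0.05,-0.03,0.1],[0,0,0]],[0.4,[0.05,-0.03,0.35],[0,0,0]],[0.4,[0.05,-0.03,0.59],[0,0,0]],[0.4,[0.05,-0.03,0.59],[0,0,0]],[0.4,[0.05,-0.03,0.59],[0,0,0]]]'
python3 - <<'E'
from h import *
s,m=st(); t=s["tcp_pos"]; print(((np.array([0.4993,-0.1485,0.073])-t)@m)*10)
p,d=snapshot("wrist"); cv2.imwrite("pics/w2.png",p)
E
```

```text
t: 2.9
tcp_pos: [0.4994, -0.1474, 0.0736]
tool_rot: [0.674, 0.739, 0.0, 0.001]
force: [0.1, -0.7, 0.5]
finger_gap: 0.302
t 2.90 tcp [ 0.4994 -0.1474  0.0736] yaw_y(deg) 5.31 tilt 0.0022 gap 0.302 F [ 0.1 -0.7  0.5] T [-0.01 -0.01 -0.1 ]
[-0.01074177 -0.00167441  0.00606652]
```

View pics/w2.png

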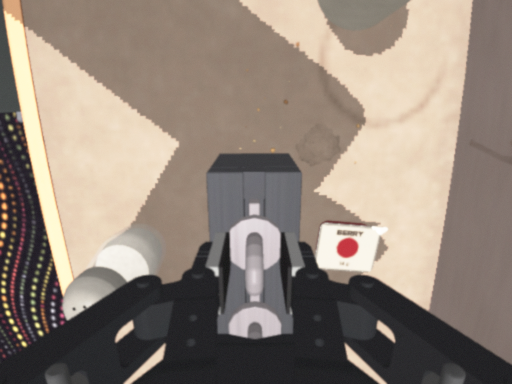

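The bow at (254,265) is centred between the fingers. Closing on it, then lifting.

```bash
python3 -m inch '[[0.4,[-0.01,0,0.005],[0,0,0]],[1,[-0.01,0,0.005],[0,0,0]],[1,[-0.01,0,0.005],[0,0,0]],[1,[-0.01,0,0.005],[0,0,0]],[1,[-0.01,0,0.005],[0,0,0]]]' 80
python3 -c "from h import *;st()"
```

```text
t: 3.45
tcp_pos: [0.4993, -0.1475, 0.0731]
tool_rot: [0.673, 0.74, 0.0, 0.001]
force: [-1.2, -0.5, 6.0]
finger_gap: 0.077
t 3.45 tcp [ 0.4993 -0.1475  0.0731] yaw_y(deg) 5.41 tilt 0.0025 gap 0.077 F [-1.2 -0.5  6. ] T [-0.16  0.2   0.03]
```

```bash
python3 -m inch '[[1,[0,0,-0.1],[0,0,0]],[1,[0,0,-0.3],[0,0,0]],[1,[0,0,-0.7],[0,0,0]],[1,[0,0,-1],[0,0,0]],[1,[0,0,-1],[0,0,0]]]'
python3 -m inch '[[1,[0,0,-0.4],[0,0,0]],[1,[0.3,-0.05,-0.8],[0,0,0.007]],[1,[0.7,-0.1,-0.9],[0,0,0.014]],[1,[1,-0.2,-0.9],[0,0,0.015]]]'
python3 -m inch '[[1,[0.4,0,0],[0,0,0]],[1,[0.8,0,0],[0,0,0]],[1,[1,0,0],[0,0,0]]]'
python3 - <<'E'
from h import *
s,m=st()
p,d=snapshot("side"); cv2.imwrite("pics/s3.png",cv2.resize(p[130:310,180:330],None,fx=4,fy=3.3))
E
```

```text
t: 3.95
tcp_pos: [0.5011, -0.1481, 0.1762]
tool_rot: [0.673, 0.74, 0.001, 0.005]
force: [0.0, -0.5, -1.7]
finger_gap: 0.079
t: 4.35
tcp_pos: [0.4696, -0.048, 0.2633]
tool_rot: [0.708, 0.707, 0.001, 0.001]
force: [0.2, 0.4, -1.8]
finger_gap: 0.077
t: 4.65
tcp_pos: [0.4673, 0.0536, 0.261]
tool_rot: [0.706, 0.708, -0.001, -0.002]
force: [-0.1, -0.1, -1.3]
finger_gap: 0.079
t 4.65 tcp [0.4673 0.0536 0.261 ] yaw_y(deg) 0.11 tilt 0.0032 gap 0.079 F [-0.1 -0.1 -1.3] T [0.05 0.   0.02]
```

View pics/s3.png

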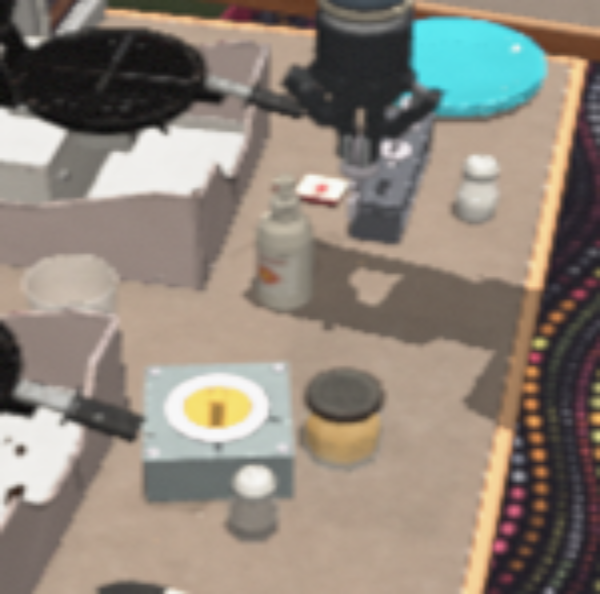

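Run:
```python
from h import *
ci=camera_info("side"); d=np.load("pics/side0.npy"); P=pts(ci,d)
for u,v in [(211,258),(209,258),(205,256),(200,255)]: print(np.round(P[v,u],3))
s,m=st()
ci=camera_info("wrist"); p,d=snapshot("wrist"); cv2.imwrite("pics/w3.png",p); np.savez("pics/w3.npz",d=d,**{k:ci[k] for k in ci})
```

```text
[0.547 0.36  0.181]
[0.552 0.363 0.181]
[0.564 0.363 0.186]
[0.579 0.365 0.187]
t 4.70 tcp [0.4672 0.0554 0.261 ] yaw_y(deg) 0.16 tilt 0.0045 gap 0.077 F [ 0.9  1.  -1.8] T [0.09 0.01 0.01]
```

View pics/w3.png

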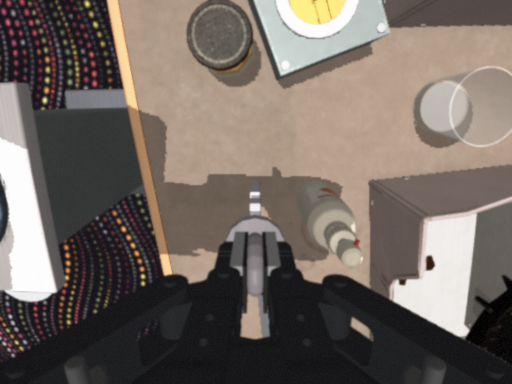

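The jar lid is at (220,33) and the lock is only half in view at the top near (315,5). I'll move on another 8 cm.

```bash
python3 -m inch '[[1,[0.4,0.1,0],[0,0,0]],[1,[0.8,0.2,0],[0,0,0]],[1,[0.8,0.2,0],[0,0,0]],[1,[0.8,0.2,0],[0,0,0]]]'
python3 - <<'E'
from h import *
s,m=st()
ci=camera_info("wrist"); p,d=snapshot("wrist"); cv2.imwrite("pics/w4.png",p); np.savez("pics/w4.npz",d=d,**{k:ci[k] for k in ci})
P=pts(ci,d);H=P[...,2]
c=p[0:160,170:400];cv2.imwrite("pics/w4c.png",cv2.resize(c,None,fx=3.4,fy=3.4,interpolation=cv2.INTER_CUBIC)) 
M=(abs(H-0.068)<0.003); M[200:]=0; n,l,s,c=cv2.connectedComponentsWithStats(M.astype(np.uint8))
for i in range(1,n):
  if s[i,4]>200: q=P[l==i]; print(s[i],q.mean(0),cv2.minAreaRect(q[:,:2].astype(np.float32)))
# yellow
hsv=cv2.cvtColor(p,cv2.COLOR_BGR2HSV); Y=(cv2.inRange(hsv,(18,120,120),(40,255,255))>0); Y[180:]=0
n,l,s,c=cv2.connectedComponentsWithStats(Y.astype(np.uint8))
for i in range(1,n):
  if s[i,4]>100: q=P[l==i]; print(s[i],c[i],q.mean(0),cv2.minEnclosingCircle(q[:,:2].astype(np.float32)))
E
```

```text
t: 5.15
tcp_pos: [0.4888, 0.1305, 0.261]
tool_rot: [0.707, 0.708, -0.001, -0.0]
force: [1.0, -0.3, -1.8]
finger_gap: 0.081
t 5.15 tcp [0.4888 0.1305 0.261 ] yaw_y(deg) 0.08 tilt 0.0022 gap 0.081 F [ 1.  -0.3 -1.8] T [-0.04 -0.03 -0.02]
[ 217    0  147  147 8332] [0.52624623 0.23607681 0.06749126] ((0.5273215770721436, 0.23408497869968414), (0.12102442234754562, 0.12097447365522385), 21.467668533325195)
[374   0   8  92 207] [0.6127375  0.26069917 0.06800436] ((0.6126648187637329, 0.2601434588432312), (0.006661058869212866, 0.08941881358623505), 7.399807929992676)
[287  42  24  55 240] [0.53350927 0.23800928 0.06962942] ((0.5362244248390198, 0.23717546463012695), (0.015242565423250198, 0.05535329133272171), 17.598569869995117)
[278  44  22  57 218] [0.52253198 0.22926978 0.06969557] ((0.5210010409355164, 0.2318064570426941), (0.019094927236437798, 0.05744924023747444), 19.01055145263672)
[449 142  27  58 229] [0.7348911  0.12639439 0.0680732 ] ((0.730579674243927, 0.13017778098583221), (0.024920009076595306, 0.06816168129444122), 3.2683827877044678)
[ 278   43   41   56 1289] [301.0961986   69.85104732] [0.53588564 0.23566811 0.07254137] ((0.5146664381027222, 0.232718825340271), 0.03942891210317612)
```

View pics/w4c.png

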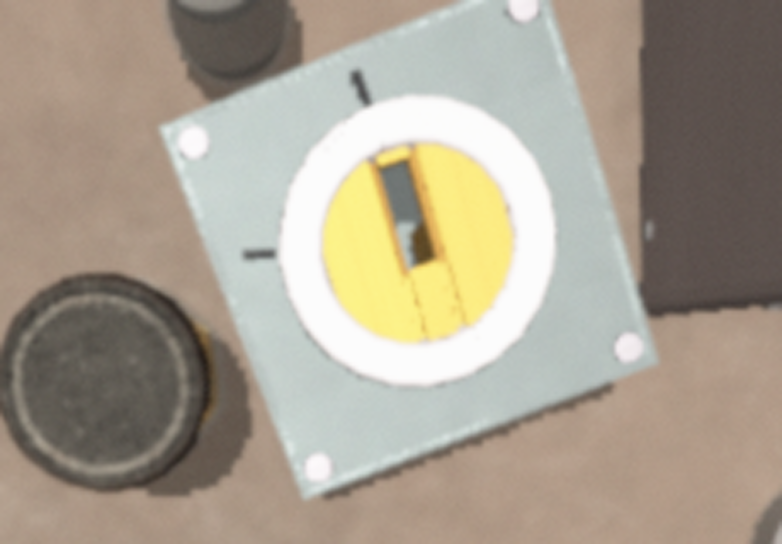

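The crop shows the lock with its slot running from (425,265) to (395,155), the off mark at (360,85) and the on mark at (258,254). I need the slot angle more precisely.

Run:
```python
from h import *
z=np.load("pics/w4.npz");ci={k:z[k] for k in z.files if k!="d"}
p=cv2.imread("pics/w4.png")
# rectified top view at z=.072, 0.2mm/px, world x right, y up
S=0.00025; X0,Y1=0.4673,0.294
W=480
xx,yy=np.meshgrid(np.arange(W),np.arange(W))
G=np.stack([X0+xx*S,Y1-yy*S,np.full(xx.shape,0.072)],-1)
uv=proj(ci,G).reshape(W,W,2).astype(np.float32)
r=cv2.remap(p,uv[...,0],uv[...,1],cv2.INTER_CUBIC)
cv2.imwrite("pics/w4r.png",cv2.resize(r[80:400,80:400],None,fx=1.85,fy=1.85))
print(onplane(ci,[(292.9,70.9)],0.072))
# marks on z=.068
print(onplane(ci,[(170+360/3.4,87/3.4),(170+258/3.4,254/3.4)],0.068)-np.array([0.5273,0.2341,0]))
```

```text
[[0.52756864 0.23479042 0.072     ]]
[[-0.01762248  0.04444603  0.068     ]
 [-0.04797542 -0.00285714  0.068     ]]
```

View pics/w4r.png

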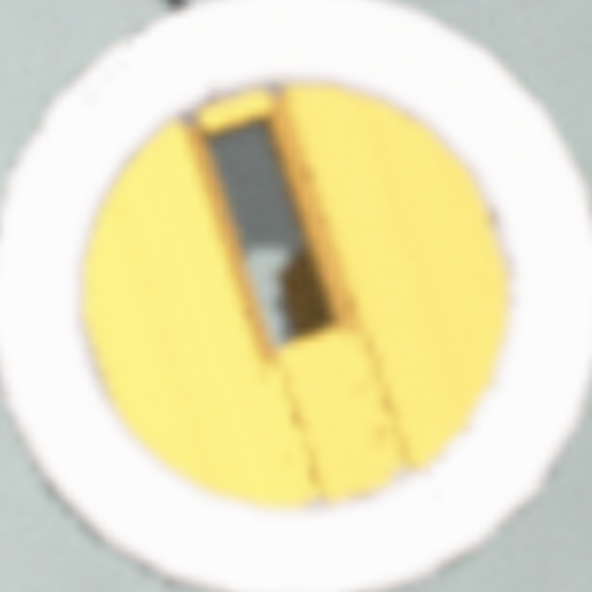

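Slot yaw is about 108° (case 111.5°, so the plug sits near −0.06 rad), and the keyhole is at (0.5273, 0.2344). Moving over it.

```bash
python3 -m inch '[[1,[0.45,0.2,0],[0,0,-0.02]],[1,[0.9,0.38,0],[0,0,-0.04]],[1,[1,0.38,0.2],[0,0,-0.0506]],[1,[1,0.38,0.5],[0,0,-0.0506]],[1,[1,0.38,0.9],[0,0,-0.0506]],[1,[1,0.38,0.9],[0,0,-0.0506]],[1,[1,0.38,0.9],[0,0,-0.0506]]]'
python3 - <<'E'
from h import *
s,m=st(); t=s["tcp_pos"]; print(((np.array([0.5270,0.2354,0.083])-t)@m)*10)
E
```

```text
t: 5.9
tcp_pos: [0.5271, 0.2293, 0.1715]
tool_rot: [0.587, 0.81, -0.001, -0.001]
force: [0.5, -0.4, -2.0]
finger_gap: 0.08
t 5.90 tcp [0.5271 0.2293 0.1715] yaw_y(deg) 18.10 tilt 0.0023 gap 0.080 F [ 0.5 -0.4 -2. ] T [-0.02 -0.02  0.04]
[0.05870297 0.01980399 0.88514275]
```

```bash
python3 -m inch '[[1,[0.058,0.02,0.1],[0,0,0]],[1,[0.058,0.02,0.25],[0,0,0]],[1,[0.058,0.02,0.3],[0,0,0]],[1,[0.058,0.02,0.3],[0,0,0]]]'
python3 - <<'E'
from h import *
s,m=st(); t=s["tcp_pos"]; print(((np.array([0.5270,0.2354,0.083])-t)@m)*10)
p,d=snapshot("wrist"); cv2.imwrite("pics/w5.png",cv2.resize(p[150:310,160:350],None,fx=4,fy=3.7,interpolation=cv2.INTER_CUBIC))
E
```

```text
t: 6.3
tcp_pos: [0.5275, 0.2369, 0.1422]
tool_rot: [0.586, 0.81, 0.0, 0.0]
force: [-0.2, 0.6, -0.3]
finger_gap: 0.075
t 6.30 tcp [0.5275 0.2369 0.1422] yaw_y(deg) 18.19 tilt 0.0004 gap 0.075 F [-0.2  0.6 -0.3] T [-0.    0.    0.01]
[-0.01230421 -0.00995872  0.59157433]
```

View pics/w5.png

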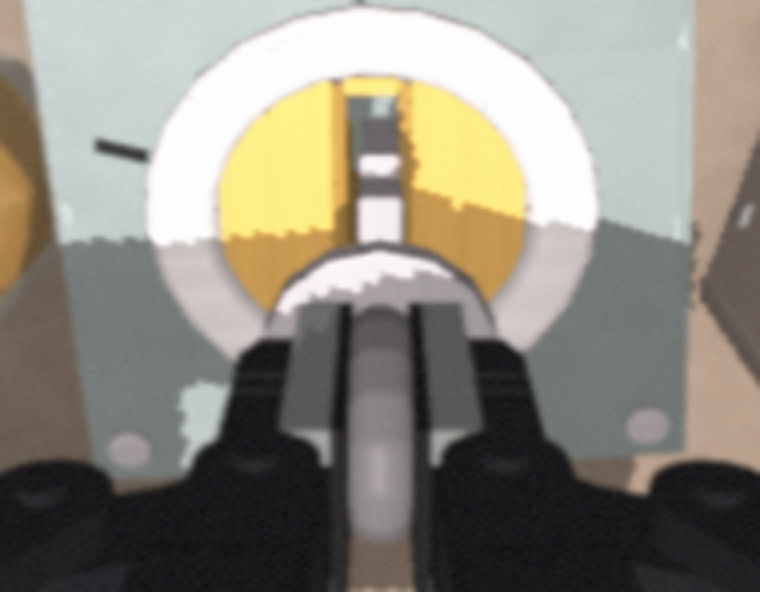

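The bit (380,200) lines up with the slot at the same yaw. Lowering.

```bash
python3 -m inch '[[1,[-0.012,-0.007,0.08],[0,0,0]],[1,[-0.012,-0.007,0.16],[0,0,0]],[1,[-0.012,-0.007,0.24],[0,0,0]],[1,[-0.012,-0.007,0.32],[0,0,0]],[1,[-0.012,-0.007,0.32],[0,0,0]]]'
python3 -c "from h import *;st()"
```

```text
t: 6.85
tcp_pos: [0.526, 0.2352, 0.1082]
tool_rot: [0.586, 0.81, -0.001, -0.001]
force: [-0.0, -0.4, -2.1]
finger_gap: 0.081
t 6.85 tcp [0.526  0.2352 0.1082] yaw_y(deg) 18.20 tilt 0.0032 gap 0.081 F [-0.  -0.4 -2.1] T [ 0.01 -0.   -0.01]
```

```bash
python3 -m inch '[[1,[0.003,0.007,0.1],[0,0,0]],[1,[0.003,0.007,0.18],[0,0,0]],[1,[0.003,0.007,0.24],[0,0,0]],[1,[0.003,0.007,0.26],[0,0,0]],[1,[0.003,0.007,0.26],[0,0,0]]]'
python3 -c "from h import *;st()"
```

```text
t: 7.35
tcp_pos: [0.5277, 0.236, 0.0836]
tool_rot: [0.586, 0.81, -0.0, -0.0]
force: [0.3, -0.1, -1.9]
finger_gap: 0.083
t 7.35 tcp [0.5277 0.236  0.0836] yaw_y(deg) 18.20 tilt 0.0001 gap 0.083 F [ 0.3 -0.1 -1.9] T [-0.04  0.09 -0.03]
```

```bash
python3 -m inch '[[1,[0,0,0.015],[0,0,0]],[1,[0,0,0.02],[0,0,0]],[1,[0,0,0.025],[0,0,0]]]'
python3 -c "from h import *;st()"
```

```text
t: 7.65
tcp_pos: [0.5281, 0.2361, 0.083]
tool_rot: [0.586, 0.81, 0.001, 0.001]
force: [-2.8, -1.6, 10.7]
finger_gap: 0.076
t 7.65 tcp [0.5281 0.2361 0.083 ] yaw_y(deg) 18.21 tilt 0.0015 gap 0.076 F [-2.8 -1.6 10.7] T [-0.21  0.55 -0.03]
```

Contact at TCP z 0.083 with 10.7 N of upward reaction means the collar is on the face. Turning counterclockwise in small steps.

```bash
python3 -m inch '[[1,[0,0,0],[0,0,-0.01]],[1,[0,0,0],[0,0,-0.02]],[1,[0,0,0],[0,0,-0.03]],[1,[0,0,0],[0,0,-0.04]],[1,[0,0,0],[0,0,-0.045]]]'
python3 -c "from h import *;st()"
python3 -m inch '[[1,[0,0,0],[0,0,-0.007]],[1,[0,0,0],[0,0,-0.014]],[1,[0,0,0],[0,0,-0.02]]]'
python3 -c "from h import *;st()"
```

```text
t: 8.15
tcp_pos: [0.5276, 0.2359, 0.083]
tool_rot: [0.466, 0.885, 0.0, 0.0]
force: [-2.6, -1.7, 8.3]
finger_gap: 0.081
t 8.15 tcp [0.5276 0.2359 0.083 ] yaw_y(deg) 34.51 tilt 0.0004 gap 0.081 F [-2.6 -1.7  8.3] T [-0.33  0.52 -0.09]
t: 8.45
tcp_pos: [0.5274, 0.2357, 0.083]
tool_rot: [0.409, 0.912, -0.0, 0.0]
force: [-2.7, -2.1, 8.9]
finger_gap: 0.079
t 8.45 tcp [0.5274 0.2357 0.083 ] yaw_y(deg) 41.70 tilt 0.0004 gap 0.079 F [-2.7 -2.1  8.9] T [-0.33  0.57 -0.06]
```

```bash
python3 -m inch '[[1,[0,0,0],[0,0,-0.007]],[1,[0,0,0],[0,0,-0.014]],[1,[0,0,0],[0,0,-0.02]]]'
python3 -c "from h import *;st()"
python3 -m inch '[[1,[0,0,0],[0,0,-0.007]],[1,[0,0,0],[0,0,-0.014]],[1,[0,0,0],[0,0,-0.02]]]'
python3 -c "from h import *;st()"
```

```text
t: 8.75
tcp_pos: [0.5272, 0.2358, 0.083]
tool_rot: [0.351, 0.936, -0.0, -0.0]
force: [-3.9, -2.2, 8.1]
finger_gap: 0.079
t 8.75 tcp [0.5272 0.2358 0.083 ] yaw_y(deg) 48.85 tilt 0.0004 gap 0.079 F [-3.9 -2.2  8.1] T [-0.21  0.54 -0.34]
t: 9.05
tcp_pos: [0.5272, 0.2363, 0.0831]
tool_rot: [0.295, 0.955, 0.001, -0.001]
force: [-5.3, -1.0, 9.2]
finger_gap: 0.08
t 9.05 tcp [0.5272 0.2363 0.0831] yaw_y(deg) 55.68 tilt 0.0023 gap 0.080 F [-5.3 -1.   9.2] T [-0.03  0.51 -1.5 ]
```

Torque rises to 1.5 N m around 0.45 rad, so this is a wrong key. Turning it back to off, with a little overshoot for the slot play.

```bash
python3 -m inch '[[1,[0,0,0],[0,0,0.02]],[1,[0,0,0],[0,0,0.04]],[1,[0,0,0],[0,0,0.06]],[1,[0,0,0],[0,0,0.08]],[1,[0,0,0],[0,0,0.1]],[1,[0,0,0],[0,0,0.11]],[1,[0,0,0],[0,0,0.11]]]'
python3 -c "from h import *;st()"
```

```text
t: 9.75
tcp_pos: [0.5283, 0.2358, 0.083]
tool_rot: [0.599, 0.8, 0.001, 0.001]
force: [-2.1, -1.7, 7.3]
finger_gap: 0.078
t 9.75 tcp [0.5283 0.2358 0.083 ] yaw_y(deg) 16.35 tilt 0.0019 gap 0.078 F [-2.1 -1.7  7.3] T [-0.29  0.35 -0.05]
```

```bash
python3 -m inch '[[1,[0,0,0],[0,0,0.008]],[1,[0,0,0],[0,0,0.014]],[1,[0,0,0],[0,0,0.014]]]'
python3 -c "from h import *;st()"
```

```text
t: 10.05
tcp_pos: [0.528, 0.2358, 0.0831]
tool_rot: [0.634, 0.774, 0.0, 0.001]
force: [-2.6, -2.6, 7.7]
finger_gap: 0.082
t 10.05 tcp [0.528  0.2358 0.0831] yaw_y(deg) 11.37 tilt 0.0015 gap 0.082 F [-2.6 -2.6  7.7] T [-0.33  0.39  0.01]
```

```bash
python3 -m inch '[[1,[0,0,0],[0,0,-0.013]],[1,[0,0,-0.1],[0,0,-0.013]],[1,[0,0,-0.25],[0,0,-0.013]],[1,[0,0,-0.4],[0,0,-0.013]],[1,[0,0,-0.6],[0,0,-0.013]],[1,[0,0,-0.6],[0,0,-0.013]]]'
python3 - <<'E'
from h import *
s,m=st()
p,d=snapshot("wrist"); cv2.imwrite("pics/w6.png",cv2.resize(p[150:310,160:350],None,fx=4,fy=3.7,interpolation=cv2.INTER_CUBIC))
E
```

```text
t: 10.65
tcp_pos: [0.5299, 0.2366, 0.1442]
tool_rot: [0.602, 0.799, 0.003, 0.002]
force: [0.4, 0.1, -1.0]
finger_gap: 0.078
t 10.65 tcp [0.5299 0.2366 0.1442] yaw_y(deg) 15.98 tilt 0.0069 gap 0.078 F [ 0.4  0.1 -1. ] T [ 0.04 -0.07  0.06]
```

View pics/w6.png

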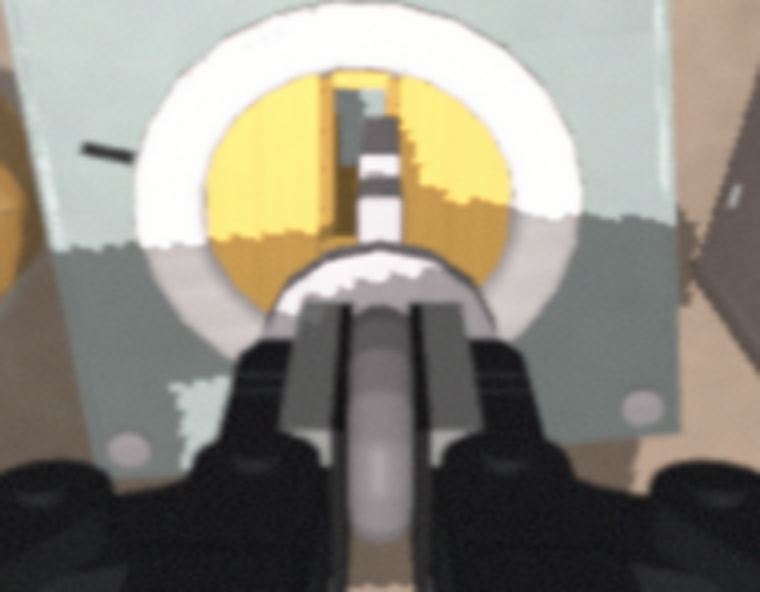

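The key is out and the slot is back at off. Returning this key to its own slot.

```bash
python3 -m inch '[[1,[0,0,-0.5],[0,0,0]],[1,[-0.2,-0.15,-1],[0,0,0.015]],[1,[-0.5,-0.35,-1],[0,0,0.0286]],[1,[-0.7,-0.5,-1],[0,0,0.0286]]]'
python3 -m inch '[[1,[-0.5,0,-0.2],[0,0,0]],[1,[-1,0,-0.2],[0,0,0]],[1,[-1,0,-0.2],[0,0,0]]]'
python3 -m inch '[[1,[-0.5,0,0],[0,0,0]],[1,[-1,0,0],[0,0,0]],[1,[-1,0,0],[0,0,0]]]'
python3 -m inch '[[1,[-0.5,0,0],[0,0,0]],[1,[-0.9,0,0.2],[0,0,0]],[1,[-0.9,0,0.6],[0,0,0]],[1,[-0.9,0,0.6],[0,0,0]],[1,[-0.9,0,0.6],[0,0,0]]]'
python3 - <<'E'
from h import *
s,m=st(); t=s["tcp_pos"]; print(((np.array([0.4993,-0.1475,0.073])-t)@m)*10)
E
```

```text
t: 11.1
tcp_pos: [0.499, 0.1536, 0.2424]
tool_rot: [0.671, 0.741, 0.001, 0.001]
force: [-0.1, -0.7, -2.3]
finger_gap: 0.081
t: 11.4
tcp_pos: [0.51, 0.0504, 0.2612]
tool_rot: [0.673, 0.74, -0.001, 0.001]
force: [-0.6, 0.5, -1.8]
finger_gap: 0.076
t: 11.7
tcp_pos: [0.5201, -0.0495, 0.2604]
tool_rot: [0.673, 0.739, -0.001, 0.001]
force: [-0.1, 0.3, -2.1]
finger_gap: 0.081
t: 12.2
tcp_pos: [0.5269, -0.1322, 0.2002]
tool_rot: [0.671, 0.742, -0.0, -0.002]
force: [0.5, 0.0, -0.8]
finger_gap: 0.083
t 12.20 tcp [ 0.5269 -0.1322  0.2002] yaw_y(deg) 5.76 tilt 0.0046 gap 0.083 F [ 0.5  0.  -0.8] T [-0.05 -0.04  0.01]
[-0.12865085 -0.28534451  1.2727897 ]
```

```bash
python3 -m inch '[[1,[-0.127,-0.28,0.2],[0,0,0.001]],[1,[-0.127,-0.28,0.5],[0,0,0.001]],[1,[-0.127,-0.28,0.6],[0,0,0.001]],[1,[-0.127,-0.28,0.6],[0,0,0.001]]]'
python3 - <<'E'
from h import *
s,m=st(); t=s["tcp_pos"]; print(((np.array([0.4993,-0.1475,0.073])-t)@m)*10)
p,d=snapshot("wrist"); cv2.imwrite("pics/w7.png",cv2.resize(p[150:310,160:350],None,fx=4,fy=3.7,interpolation=cv2.INTER_CUBIC))
E
```

```text
t: 12.6
tcp_pos: [0.5017, -0.1481, 0.1414]
tool_rot: [0.673, 0.74, 0.0, -0.0]
force: [-0.3, 0.5, -1.3]
finger_gap: 0.08
t 12.60 tcp [ 0.5017 -0.1481  0.1414] yaw_y(deg) 5.46 tilt 0.0008 gap 0.080 F [-0.3  0.5 -1.3] T [ 0.02 -0.   -0.02]
[ 0.00735461 -0.02256689  0.68435997]
```

View pics/w7.png

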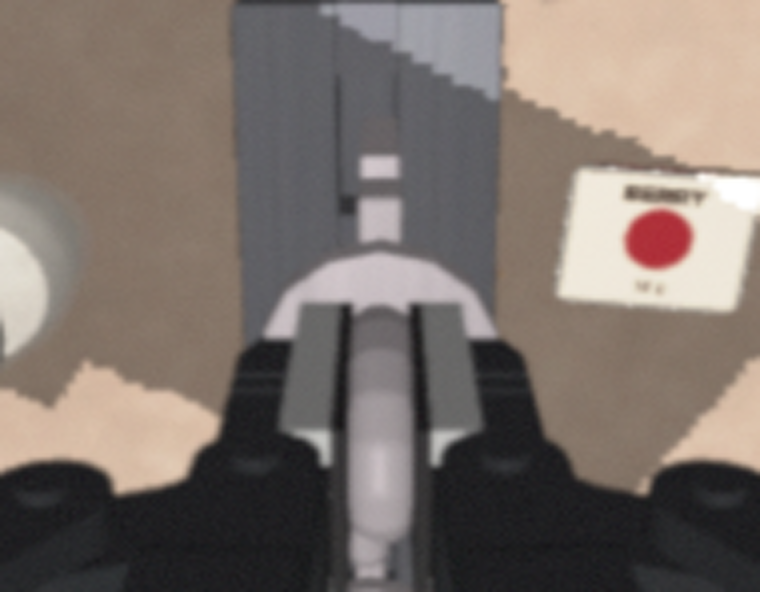

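The key sits about 2 mm right of the slot, which matches the measured offset. Correcting and lowering.

```bash
python3 -m inch '[[1,[0.007,-0.022,0.02],[0,0,0]],[1,[0.007,-0.022,0.1],[0,0,0]],[1,[0.007,-0.022,0.2],[0,0,0]],[1,[0.007,-0.022,0.3],[0,0,0]],[1,[0.007,-0.022,0.35],[0,0,0]],[1,[0.007,-0.022,0.35],[0,0,0]]]'
python3 - <<'E'
from h import *
s,m=st(); t=s["tcp_pos"]; print(((np.array([0.4993,-0.1475,0.073])-t)@m)*10)
E
```

```text
t: 13.25
tcp_pos: [0.4984, -0.1483, 0.1051]
tool_rot: [0.673, 0.739, -0.0, -0.001]
force: [-0.1, -0.8, -1.3]
finger_gap: 0.079
t 13.25 tcp [ 0.4984 -0.1483  0.1051] yaw_y(deg) 5.38 tilt 0.0027 gap 0.079 F [-0.1 -0.8 -1.3] T [-0.01 -0.01  0.  ]
[0.00635658 0.01022653 0.32056753]
```

```bash
python3 -m inch '[[1,[0.006,0.008,0.1],[0,0,0]],[1,[0.006,0.008,0.2],[0,0,0]],[1,[0.006,0.008,0.28],[0,0,0]],[1,[0.006,0.008,0.32],[0,0,0]],[1,[0.006,0.008,0.32],[0,0,0]]]'
python3 -c "from h import *;st()"
```

```text
t: 13.75
tcp_pos: [0.4997, -0.1478, 0.0737]
tool_rot: [0.673, 0.74, -0.0, -0.0]
force: [0.3, -0.4, -1.7]
finger_gap: 0.082
t 13.75 tcp [ 0.4997 -0.1478  0.0737] yaw_y(deg) 5.38 tilt 0.0010 gap 0.082 F [ 0.3 -0.4 -1.7] T [0.02 0.01 0.02]
```

Within 1 mm of hanging. Releasing and rising, then across to key 2 at (0.5045, −0.203).

```bash
python3 -m inch '[[1,[0,0,0.01],[0,0,0]],[0.4,[0,0,0.01],[0,0,0]],[0.4,[0,0,0.01],[0,0,0]],[0.4,[0,0,0.01],[0,0,0]],[0.4,[0,0,-0.2],[0,0,0]],[0.4,[0,0,-0.5],[0,0,0]],[0.4,[0,0,-0.6],[0,0,0]],[0.4,[-0.3,0,-0.6],[0,0,0]],[0.4,[-0.55,0,-0.6],[0,0,0]],[0.4,[-0.55,0,-0.6],[0,0,0]],[0.4,[-0.55,0,-0.6],[0,0,0]]]'
python3 - <<'E'
from h import *
s,m=st(); t=s["tcp_pos"]; print(((np.array([0.5045,-0.203,0.073])-t)@m)*10)
ci=camera_info("wrist");p,d=snapshot("wrist"); cv2.imwrite("pics/w8.png",p)
P=pts(ci,d);H=P[...,2]
M=(H>0.085)&(H<0.112); M[:, :180]=0; M[:,340:]=0; M[260:]=0
n,l,s,c=cv2.connectedComponentsWithStats(M.astype(np.uint8))
for i in range(1,n):
  if s[i,4]>30: q=P[l==i]; print(s[i],q.mean(0),q[:,2].max(),cv2.minAreaRect(q[:,:2].astype(np.float32)))
E
```

```text
t: 14.85
tcp_pos: [0.5046, -0.2026, 0.1339]
tool_rot: [0.674, 0.739, 0.0, -0.001]
force: [-0.2, 0.3, -0.2]
finger_gap: 0.301
t 14.85 tcp [ 0.5046 -0.2026  0.1339] yaw_y(deg) 5.31 tilt 0.0012 gap 0.301 F [-0.2  0.3 -0.2] T [-0.03 -0.03  0.02]
[-4.13717658e-03 -3.95635998e-04  6.09311731e-01]
[249 111  14  46 592] [ 0.50004181 -0.14744588  0.09919726] 0.10477686351598217 ((0.5002212524414062, -0.14851070940494537), (0.007870446890592575, 0.026799237355589867), 5.160785675048828)
[248 197  13  42 497] [ 0.50407989 -0.19892631  0.09856588] 0.10434694584723447 ((0.5041928291320801, -0.20178169012069702), (0.007765907794237137, 0.02546592801809311), 4.913967132568359)
```

View pics/w8.png

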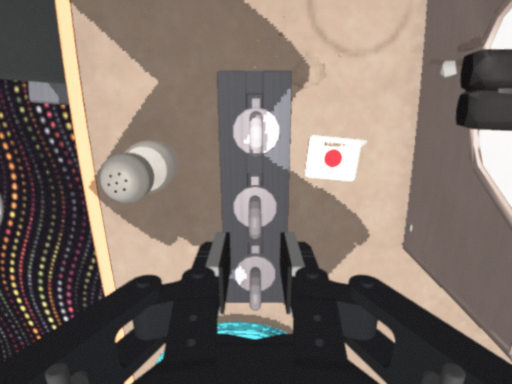

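Key 1 hangs properly at (256,130) with its top at 0.105, and the shakers have not moved. Gripping key 2.

```bash
python3 -m inch '[[0.4,[-0.004,0,0.2],[0,0,0]],[0.4,[-0.004,0,0.45],[0,0,0]],[0.4,[-0.004,0,0.61],[0,0,0]],[0.4,[-0.004,0,0.61],[0,0,0]],[0.4,[-0.004,0,0.61],[0,0,0]],[1,[-0.004,0,0.61],[0,0,0]],[1,[-0.004,0,0.61],[0,0,0]],[1,[-0.004,0,0.61],[0,0,0]],[1,[-0.004,0,0.61],[0,0,0]]]' 80
python3 - <<'E'
from h import *
s,m=st(); t=s["tcp_pos"]; print(((np.array([0.5045,-0.203,0.073])-t)@m)*10)
E
```

```text
t: 15.8
tcp_pos: [0.5057, -0.2032, 0.0743]
tool_rot: [0.673, 0.74, 0.0, 0.001]
force: [-0.6, 2.4, 4.7]
finger_gap: 0.077
t 15.80 tcp [ 0.5057 -0.2032  0.0743] yaw_y(deg) 5.38 tilt 0.0017 gap 0.077 F [-0.6  2.4  4.7] T [ 0.33 -0.04  0.01]
[ 0.00262495 -0.01143421  0.01273997]
```

```bash
python3 -m inch '[[1,[0,0,-0.1],[0,0,0]],[1,[0,0,-0.4],[0,0,0]],[1,[0,0,-0.8],[0,0,0]],[1,[0,0,-1],[0,0,0]],[1,[0,0,-1],[0,0,0]]]'
python3 -m inch '[[1,[0.1,0,-0.4],[0,0,0]],[1,[0.5,0,-0.8],[0,0,0]],[1,[1,0,-0.9],[0,0,0]],[1,[1,0.1,-0.9],[0,0,0]]]'
python3 -m inch '[[1,[0.5,0.1,0],[0,0,-0.01]],[1,[1,0.2,0],[0,0,-0.02]],[1,[1,0.2,0],[0,0,-0.033]]]'
python3 -c "from h import *;st()"
```

```text
t: 16.3
tcp_pos: [0.5069, -0.2044, 0.1767]
tool_rot: [0.673, 0.74, 0.0, 0.004]
force: [0.2, -0.2, -2.1]
finger_gap: 0.078
t: 16.7
tcp_pos: [0.5029, -0.098, 0.2637]
tool_rot: [0.672, 0.74, 0.0, -0.002]
force: [-1.3, 0.0, -1.8]
finger_gap: 0.078
t: 17.0
tcp_pos: [0.5147, 0.0042, 0.2615]
tool_rot: [0.589, 0.808, 0.0, -0.003]
force: [-0.3, -0.7, -2.1]
finger_gap: 0.077
t 17.00 tcp [0.5147 0.0042 0.2615] yaw_y(deg) 17.77 tilt 0.0054 gap 0.077 F [-0.3 -0.7 -2.1] T [-0.06  0.05 -0.03]
```

```bash
python3 -m inch '[[1,[0.5,0.2,0],[0,0,0]],[1,[1,0.4,0],[0,0,0]],[1,[1,0.4,0],[0,0,0]]]'
python3 -m inch '[[1,[0.5,0.2,0],[0,0,0]],[1,[1,0.4,0.2],[0,0,0]],[1,[1,0.4,0.5],[0,0,0]],[1,[1,0.4,0.9],[0,0,0]],[1,[1,0.4,0.9],[0,0,0]],[1,[1,0.4,0.9],[0,0,0]]]'
python3 - <<'E'
from h import *
s,m=st(); t=s["tcp_pos"]; print(((np.array([0.5273,0.2347,0.084])-t)@m)*10)
E
```

```text
t: 17.3
tcp_pos: [0.5236, 0.1106, 0.2614]
tool_rot: [0.591, 0.807, -0.0, -0.002]
force: [0.4, -0.5, -2.8]
finger_gap: 0.079
t: 17.9
tcp_pos: [0.5325, 0.2128, 0.1721]
tool_rot: [0.593, 0.805, -0.002, -0.001]
force: [-0.5, -0.7, -1.0]
finger_gap: 0.08
t 17.90 tcp [0.5325 0.2128 0.1721] yaw_y(deg) 17.24 tilt 0.0039 gap 0.080 F [-0.5 -0.7 -1. ] T [-0.   -0.07 -0.01]
[0.22463647 0.01842273 0.8804972 ]
```

```bash
python3 -m inch '[[1,[0.22,0.018,0.05],[0,0,0]],[1,[0.22,0.018,0.2],[0,0,0]],[1,[0.22,0.018,0.3],[0,0,0]],[1,[0.22,0.018,0.3],[0,0,0]]]'
python3 - <<'E'
from h import *
s,m=st(); t=s["tcp_pos"]; print(((np.array([0.5273,0.2347,0.084])-t)@m)*10)
p,d=snapshot("wrist"); cv2.imwrite("pics/w9.png",cv2.resize(p[150:310,160:350],None,fx=4,fy=3.7,interpolation=cv2.INTER_CUBIC))
E
```

```text
t: 18.3
tcp_pos: [0.5285, 0.2343, 0.1435]
tool_rot: [0.593, 0.805, -0.0, -0.0]
force: [0.4, -0.0, -1.6]
finger_gap: 0.08
t 18.30 tcp [0.5285 0.2343 0.1435] yaw_y(deg) 17.21 tilt 0.0005 gap 0.080 F [ 0.4 -0.  -1.6] T [-0.07 -0.03  0.02]
[ 0.00708707 -0.01027533  0.59475754]
```

View pics/w9.png

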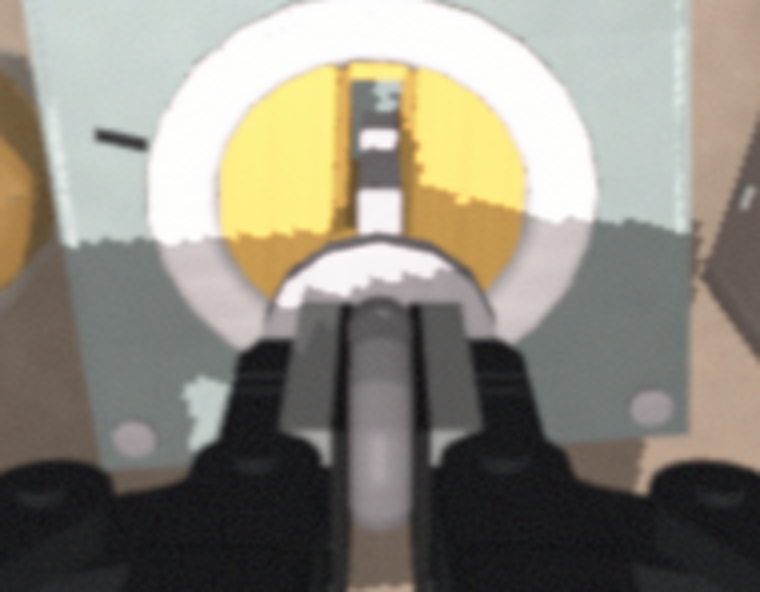

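Key 2 is lined up over the slot, its notch at a different height from key 1's. Lowering.

```bash
python3 -m inch '[[1,[0.007,-0.008,0.1],[0,0,0]],[1,[0.007,-0.008,0.2],[0,0,0]],[1,[0.007,-0.008,0.3],[0,0,0]],[1,[0.007,-0.008,0.4],[0,0,0]],[1,[0.007,-0.008,0.5],[0,0,0]],[1,[0.007,-0.008,0.57],[0,0,0]],[1,[0.007,-0.008,0.6],[0,0,0]],[1,[0.007,-0.008,0.61],[0,0,0]],[1,[0.007,-0.008,0.615],[0,0,0]]]'
python3 -c "from h import *;st()"
```

```text
t: 19.25
tcp_pos: [0.5269, 0.2355, 0.0841]
tool_rot: [0.593, 0.805, -0.0, -0.0]
force: [-6.2, -2.5, 19.2]
finger_gap: 0.078
t 19.25 tcp [0.5269 0.2355 0.0841] yaw_y(deg) 17.29 tilt 0.0008 gap 0.078 F [-6.2 -2.5 19.2] T [-0.34  0.94 -0.05]
```

```bash
python3 -m inch '[[1,[0,0,-0.005],[0,0,-0.01]],[1,[0,0,-0.005],[0,0,-0.025]],[1,[0,0,-0.005],[0,0,-0.04]],[1,[0,0,-0.005],[0,0,-0.055]],[1,[0,0,-0.005],[0,0,-0.07]]]'
python3 -c "from h import *;st()"
python3 -m inch '[[1,[0,0,0],[0,0,-0.01]],[1,[0,0,0],[0,0,-0.02]]]'
python3 -c "from h import *;st()"
```

```text
t: 19.75
tcp_pos: [0.5273, 0.2358, 0.0842]
tool_rot: [0.401, 0.916, 0.0, 0.0]
force: [-4.1, -0.4, 11.7]
finger_gap: 0.077
t 19.75 tcp [0.5273 0.2358 0.0842] yaw_y(deg) 42.68 tilt 0.0005 gap 0.077 F [-4.1 -0.4 11.7] T [-0.05  0.6  -0.05]
t: 19.95
tcp_pos: [0.5271, 0.2358, 0.0842]
tool_rot: [0.344, 0.939, 0.0, -0.0]
force: [-4.3, -0.5, 12.3]
finger_gap: 0.079
t 19.95 tcp [0.5271 0.2358 0.0842] yaw_y(deg) 49.80 tilt 0.0004 gap 0.079 F [-4.3 -0.5 12.3] T [-0.11  0.69 -0.05]
```

```bash
python3 -m inch '[[1,[0,0,0],[0,0,-0.01]],[1,[0,0,0],[0,0,-0.02]]]'
python3 -c "from h import *;st()"
python3 -m inch '[[1,[0,0,0],[0,0,-0.008]],[1,[0,0,0],[0,0,-0.016]]]'
python3 -c "from h import *;st()"
```

```text
t: 20.15
tcp_pos: [0.5268, 0.2358, 0.0842]
tool_rot: [0.284, 0.959, 0.0, -0.0]
force: [-4.6, -0.9, 12.5]
finger_gap: 0.079
t 20.15 tcp [0.5268 0.2358 0.0842] yaw_y(deg) 57.00 tilt 0.0006 gap 0.079 F [-4.6 -0.9 12.5] T [-0.06  0.8  -0.09]
t: 20.35
tcp_pos: [0.5267, 0.2358, 0.0842]
tool_rot: [0.236, 0.972, 0.0, -0.0]
force: [-4.6, -2.0, 13.0]
finger_gap: 0.077
t 20.35 tcp [0.5267 0.2358 0.0842] yaw_y(deg) 62.73 tilt 0.0010 gap 0.077 F [-4.6 -2.  13. ] T [-0.08  0.74 -0.06]
```

No ward at about 0.65 rad, so this looks like the right key. Continuing to the stop.

```bash
python3 -m inch '[[1,[0,0,0],[0,0,-0.015]],[1,[0,0,0],[0,0,-0.03]],[1,[0,0,0],[0,0,-0.045]],[1,[0,0,0],[0,0,-0.06]],[1,[0,0,0],[0,0,-0.07]]]'
python3 -c "from h import *;st()"
python3 -m inch '[[1,[0,0,0],[0,0,-0.007]],[1,[0,0,0],[0,0,-0.014]],[1,[0,0,0],[0,0,-0.02]]]'
python3 -c "from h import *;st()"
```

```text
t: 20.85
tcp_pos: [0.5259, 0.2355, 0.0842]
tool_rot: [0.017, 1.0, -0.0, -0.001]
force: [-6.4, -2.1, 14.2]
finger_gap: 0.078
t 20.85 tcp [0.5259 0.2355 0.0842] yaw_y(deg) 88.01 tilt 0.0026 gap 0.078 F [-6.4 -2.1 14.2] T [-0.22  0.99 -0.07]
t: 21.15
tcp_pos: [0.5257, 0.2354, 0.0842]
tool_rot: [-0.045, 0.999, -0.0, -0.002]
force: [-5.8, -2.1, 14.6]
finger_gap: 0.075
t 21.15 tcp [0.5257 0.2354 0.0842] yaw_y(deg) 95.13 tilt 0.0031 gap 0.075 F [-5.8 -2.1 14.6] T [-0.25  1.04 -0.11]
```

```bash
python3 -m inch '[[1,[0,0,0],[0,0,-0.006]],[1,[0,0,0],[0,0,-0.012]],[1,[0,0,0],[0,0,-0.014]]]'
python3 -c "from h import *;st()"
```

```text
t: 21.45
tcp_pos: [0.5256, 0.2352, 0.0842]
tool_rot: [-0.088, 0.996, -0.0, -0.002]
force: [-6.5, -1.9, 14.9]
finger_gap: 0.079
t 21.45 tcp [0.5256 0.2352 0.0842] yaw_y(deg) 100.13 tilt 0.0033 gap 0.079 F [-6.5 -1.9 14.9] T [-0.28  1.   -0.04]
```

```bash
python3 -m inch '[[1,[0,0,0],[0,0,-0.006]],[1,[0,0,0],[0,0,-0.012]],[1,[0,0,0],[0,0,-0.014]]]'
python3 -c "from h import *;st()"
```

```text
t: 21.75
tcp_pos: [0.5256, 0.2354, 0.0842]
tool_rot: [-0.131, 0.991, 0.0, -0.002]
force: [-6.0, -2.2, 14.5]
finger_gap: 0.081
t 21.75 tcp [0.5256 0.2354 0.0842] yaw_y(deg) 105.00 tilt 0.0034 gap 0.081 F [-6.  -2.2 14.5] T [-0.42  1.04 -0.76]
```

The stop is felt: 0.76 N m at yaw 105°. I'll relax slightly, take a picture, then release.

```bash
python3 -m inch '[[1,[0,0,0],[0,0,0]],[1,[0,0,-0.006],[0,0,0.004]],[1,[0,0,-0.006],[0,0,0.006]]]'
python3 -c "from h import *;st()"
python3 -m inch '[[0.4,[0,0,0],[0,0,0]],[0.4,[0,0,0],[0,0,0]],[0.4,[0,0,0],[0,0,0]],[0.4,[0,0,0],[0,0,0]],[0.4,[0,0,-0.2],[0,0,0]],[0.4,[0,0,-0.5],[0,0,0]],[0.4,[0,0,-0.9],[0,0,0]],[0.4,[0,0,-1],[0,0,0]],[0.4,[0,0,-1],[0,0,0]]]'
python3 - <<'E'
from h import *
s,m=st()
p,d=snapshot("wrist"); cv2.imwrite("pics/w10.png",p)
p,d=snapshot("side"); cv2.imwrite("pics/s10.png",cv2.resize(p[130:310,180:330],None,fx=4,fy=3.3,interpolation=cv2.INTER_CUBIC))
E
```

```text
t: 22.05
tcp_pos: [0.5256, 0.2354, 0.0842]
tool_rot: [-0.112, 0.994, -0.0, -0.002]
force: [-5.6, -1.0, 10.8]
finger_gap: 0.079
t 22.05 tcp [0.5256 0.2354 0.0842] yaw_y(deg) 102.90 tilt 0.0034 gap 0.079 F [-5.6 -1.  10.8] T [-0.24  0.9  -0.04]
t: 22.95
tcp_pos: [0.5288, 0.2359, 0.1848]
tool_rot: [-0.113, 0.994, 0.0, 0.002]
force: [-0.4, -0.0, -1.2]
finger_gap: 0.297
t 22.95 tcp [0.5288 0.2359 0.1848] yaw_y(deg) 102.95 tilt 0.0047 gap 0.297 F [-0.4 -0.  -1.2] T [ 0.09 -0.01 -0.01]
```

View pics/w10.png

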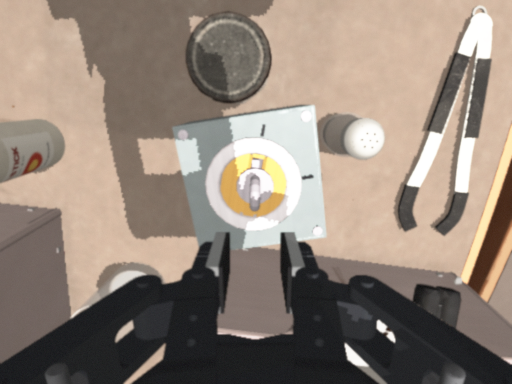

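View pics/s10.png

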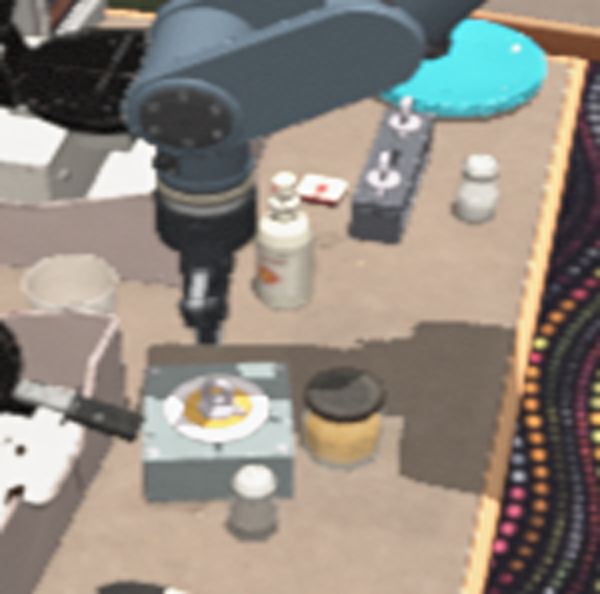

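The key is in the switch at (254,190), and the chamfer end of the slot at (258,162) points at the on mark (263,130). Jar, salt and oil are upright. Checking height and angle in numbers.

Run:
```python
from h import *
s,m=st()
ci=camera_info("wrist"); p,d=snapshot("wrist"); P=pts(ci,d); H=P[...,2]
r=np.hypot(P[...,0]-0.5273,P[...,1]-0.2345)
M=(H>0.095)&(r<0.03); q=P[M]; print(len(q),q.mean(0),q[:,2].max(),cv2.minAreaRect(q[:,:2].astype(np.float32)))
M=(H>0.0755)&(H<0.083)&(r<0.025); q=P[M]; print(len(q),q[:,2].mean(),cv2.minEnclosingCircle(q[:,:2].astype(np.float32)))
S=0.00025; X0,Y1=0.4673,0.294; W=480
xx,yy=np.meshgrid(np.arange(W),np.arange(W))
G=np.stack([X0+xx*S,Y1-yy*S,np.full(xx.shape,0.072)],-1)
uv=proj(ci,G).reshape(W,W,2).astype(np.float32)
cv2.imwrite("pics/w11r.png",cv2.resize(cv2.remap(p,uv[...,0],uv[...,1],cv2.INTER_CUBIC),None,fx=1.25,fy=1.25))
```

```text
t 23.05 tcp [0.5267 0.2353 0.1819] yaw_y(deg) 102.95 tilt 0.0018 gap 0.301 F [-0.5  0.4 -0.8] T [-0.01 -0.03 -0.02]
18876 [0.51441356 0.23221129 0.24841944] 0.280494440645628 ((0.5222412347793579, 0.23290875554084778), (0.03302871435880661, 0.0589788556098938), 12.767731666564941)
771 0.07736459193783173 ((0.5257933139801025, 0.23507633805274963), 0.015998493880033493)
```

View pics/w11r.png

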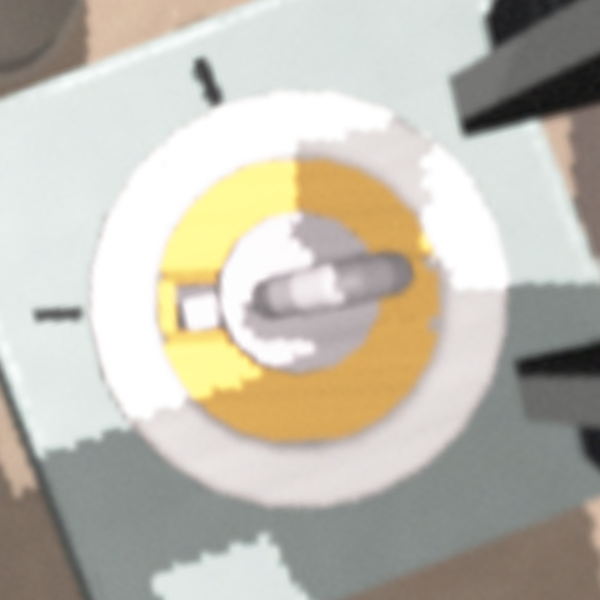

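Collar top is at 0.0774 m (fully in would be 0.078). The slot points at the on mark, about 1.24 rad, and the key sits 1.6 mm from the axis. I'll rise clear, check the stand once more and hand in.

```bash
python3 -m inch '[[0.4,[0,0,-0.4],[0,0,0]],[0.4,[0,0,-0.8],[0,0,0]],[0.4,[0,0,-0.8],[0,0,0]],[0.4,[0,0,-0.8],[0,0,0]]]'
python3 - <<'E'
from h import *
st()
ci=camera_info("side");p,d=snapshot("side"); P=pts(ci,d);H=P[...,2]
for k in [(0.4993,-0.1485),(0.5045,-0.203),(0.5098,-0.2575),(0.5265,0.235)]:
    r=np.hypot(P[...,0]-k[0],P[...,1]-k[1]); M=(r<0.03)&(H<0.13)&(H>0.05); print(k,M.sum(),H[M].max() if M.any() else None)
cv2.imwrite("pics/s12.png",cv2.resize(p[140:300,190:320],None,fx=4.5,fy=3.7,interpolation=cv2.INTER_CUBIC))
E
```

```text
t: 23.5
tcp_pos: [0.5271, 0.2355, 0.2621]
tool_rot: [-0.113, 0.994, -0.0, -0.001]
force: [-0.8, -0.0, -0.9]
finger_gap: 0.301
t 23.50 tcp [0.5271 0.2355 0.2621] yaw_y(deg) 102.94 tilt 0.0011 gap 0.301 F [-0.8 -0.  -0.9] T [ 0.02 -0.03  0.04]
(0.4993, -0.1485) 124 0.10510042002641407
(0.5045, -0.203) 92 0.06571778338614909
(0.5098, -0.2575) 107 0.10656436901028665
(0.5265, 0.235) 206 0.11497035782613518
```

View pics/s12.png

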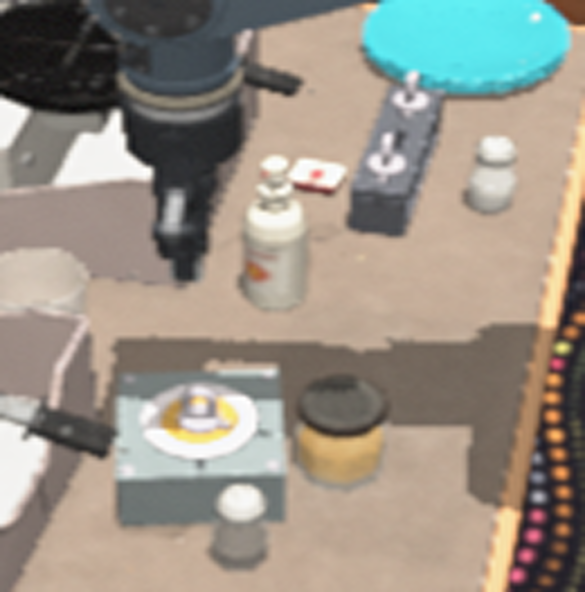

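Two keys hang in the stand at (388,155) and (410,95), and the third is in the switch at (200,405). Everything else stands in place.

```bash
python3 -c "from station import sign_off; print(sign_off())"
```

```text
the job is handed in; nothing more can be done
None
```

The switch is on with the right key fully in it, and the other two keys hang in the stand. I handed the job in at about 23.5 s of the 72 s allowed; no verdict was reported.

- **First key:** the key nearest the lock went fully in but met the ward at about 0.45 rad, where the torque rose to 1.5 N m. I turned it back to off, drew it and hung it in its own slot again.
- **Second key:** the middle key turned to the stop, where the torque rose to 0.76 N m. I released it there and rose clear.
- **Third key:** I never touched it.

**Last checks:**
- **Key in the switch:** its collar top is at 77.4 mm, where 78 mm is fully in. It sits about 1.6 mm from the turning axis, and the slot points at the on mark (about 1.24 rad).
- **Hanging keys:** their tops are at 105 mm and 107 mm, where 104 mm is nominal.
- **Everything else:** nothing else looked moved or knocked over in the pictures, and the gripper was open and clear of everything.

No check failed or disagreed beyond measurement noise of 1 to 2 mm.

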